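# Clamp a sliding stop against a block with a cross-action spring clamp

### The arm

A 6-joint arm with a two-finger parallel gripper is mounted at the origin on a cart in front of the work surface, level with it; the furniture and walls round the work are solid. World frame = base frame: x ahead of the robot, y to its left, z up, the work surface at z = 0. Lengths are in mm, angles in rad, forces in N, time in s.
With the tool pointing down it reaches from about 225 to 875 mm from the base axis. Payload 3.4 kg.
Tool frame: the origin (TCP) lies midway between the tips of the shut fingers; the grasp point (between the pads) lies 19 mm behind it (bot.grip_depth is the z of the grasp point in the tool frame, in mm); z points along the fingers, y is the line along which they close (so a half turn about z gives the same grasp; the last joint's range is limited). The gripper opens to 85 mm and grips with 20 to 120 N. Pads are 22 mm wide; open, the fingers measure 114 mm over their backs; the gripper's body (76 mm by 85 mm) begins 54 mm behind the grasp point. The pads swing forward as they close: fully open they stand 13 mm farther back than shut.
Start: joints at [-1.442, 0.276, 1.505, -0, 1.361, -0.121], TCP at [142.143, -557.19, 210.828] pointing down, gripper open.
Joint ranges: [-2.89, 2.89], [-0.75, 2.08], [0.22, 2.7], [-1.18, 4.32], [0.11, 2.71], [-2.7, 2.7]. Speed limits (rad/s): [2.57, 2.57, 3.14, 3.14, 3.14, 3.14].

### API

Orientations are given as a unit quaternion [x, y, z, w].
In Python, from station import bot, jaws, grab_frame gives the robot as it stands. The module is installed in compiled form; this text tells all that it offers. Calls block until the motion is done:
- bot.reach(position, orientation): joint-space move of the TCP to a pose.
- bot.line_to(position, velocity=150, attitude=None, force_limit=None): straight line of the TCP; attitude=None keeps the orientation; velocity is the mean speed in mm/s. With force_limit (N) it stops when the force on the tool has changed by that much, and returns True; else False.
- bot.goto_joints(angles): joint-space move.
- jaws.open_jaws() and jaws.grab(): open the fingers fully, or close them until they stop; the grip force is fixed at half the most.
- bot.dwell(seconds).
- bot.ik(position, orientation): joint angles nearest the present ones, or None.
- grab_frame(name): name is "side" or "top"; returns a dict with "color" (420x560x3 uint8, blue, green, red), "range_z" (420x560 float32, mm along the optical axis (not along the pixel's ray), 0 where there is no reading), "fx", "fy", "cx", "cy" (pixels), "R" (3x3) and "t" (3): a world point X has camera coordinates R X + t. Camera axes: x right, y down, z forward; pixel columns grow to the right and rows downward; lengths in mm; the calibration is good to about 2 mm. A picture is of the moment at which its call begins.
A pose or a line that the arm cannot do raises bot.MotionError and nothing moves.
- bot.hand_in(): hands the job in; it is judged then, once.
Readings, each from a call of its own:
- bot.read_t(): time.
- bot.read_joint_positions(): joint angles.
- bot.read_qd(): joint speeds.
- bot.read_effort(): joint torques, N m.
- bot.read_tool_pos(): TCP position.
- bot.read_eef_rot(): TCP orientation.
- bot.read_ft_force(): force on the tool from outside, world axes, zero at the start.
- bot.read_torque(): the same for the moment, N m.
- bot.read_finger_gap(): finger opening in mm.
- bot.read_grasp_force(): force on a finger pad.
Only numpy, scipy, OpenCV 4.12 (cv2) and the standard library are available. Lean on these libraries where they do the work, as an engineer would, in place of code of your own. Each camera call takes 0.05 s, during which the arm holds its last target. There are 200 camera calls.

### The job

Squeeze the spring clamp open, lift it off its stand and lower it, held open, over the fence with its front jaw in the notch of the sliding stop, until it sits fully down. Use it to slide the stop along the fence so that it pushes the wooden block up against the sprung bumper with about 8 newtons, never more than 14, and let the clamp close there so that it alone keeps the block pressed (4 to 11 newtons left). Leave the mallet, the loose upright tool handle and the pencil undisturbed.

Things in the scene. Friction and masses are not known exactly. Their poses are not given: they have to be found in the camera images.
- clamp: Steel cross-action spring clamp, 90 mm tall, 0.11 kg, standing upright astride the blade of its stand, jaws down. Origin: middle of the throat, the underside (16 x 14 mm) that sits on the edge the clamp is put over. x: the direction in which jaws and squeeze pads move; z up. Jaws 6 mm thick, 16 mm wide (y), reaching 28 mm below the origin. Symmetric: half a turn about z changes nothing
- clamp_pads (a point): Midway between the centres of the two upright flat rubber squeeze pads, 48.5 mm above the clamp's origin. Pads 24 mm wide (y), 27 mm tall, outer faces 51 mm apart when parked. Squeezing them spreads the jaws by as much: jaw gap = 59 mm minus distance over the pads, at most 29 mm. Each pad pushes out with 13 N as parked, 22 N at a 26 mm gap; on 18 mm of wood the clamp grips with 18 N
- clamp_a (a joint): How far one jaw of the clamp stands out from its place on the 8 mm blade (m); the other moves equally. Jaw gap = 8 mm + 2 x value; -0.004 to 0.0105; 0.005 when gripping 18 mm. As the clamp closes on the wood it gives way along the fence by up to 2 mm, so the press on the bumper falls by 0.5 to 3.5 N
- stand: Fixed wooden stand of the clamp: foot 76 x 90 x 16 mm, upright blade 8 mm thick (x) and 60 mm wide (y), top edge 62 mm above the bench. Origin: centre of the underside, on the bench
- jig: Fixed wooden end-stop jig: base 100 (x) x 320 (y) x 12 mm, z up, origin at the centre of its underside, on the bench. Along its y runs an upright fence 10 mm thick, from x = 30 to 40 mm, top edge 62 mm above the bench. The end block with the sprung bumper is at the -y end, the sliding stop at the +y end, the block between them, before the fence (at lower x)
- notch (a point): On the sliding stop, moves with it: where the clamp's origin belongs. At fence top height, in the middle of the 18 mm of fence (10 mm) plus the stop's 8 mm tongue on the fence's front face, and in the middle of the notch: a slot for the front jaw, open at top and front, 21 mm wide along the fence between two cheeks 18 mm deep, 30 mm down. The back jaw goes behind the fence. Axes as the jig's
- stop (a joint): Travel of the sliding stop along the fence towards the bumper (the jig's -y), m, 0 to 0.11. A wooden block 45 mm along the fence, 34 mm deep, 49 mm high; its end face, 22.5 mm from the notch's middle, meets the block. It drags with 1.5 N; the bumper pushes it back if it is not clamped
- end_block: Wooden block 60 x 28 x 46 mm fixed at the -y end of the jig, origin under its centre, on the jig's base. Towards +y it carries a round rubber bumper, 18 mm wide, 14 mm nearer the fence than its middle, 22 mm above the base. A set screw puts the tip of the free bumper anywhere from 40 to 57 mm from the origin; this is not measured. The bumper yields 1 mm for 2 N, 14 mm at most
- work: Loose plain wooden block, 66 x 123 x 45 mm, about 0.2 kg, standing on the jig's base with its long side beside the fence, its ends facing the bumper and the stop. Origin: centre of its underside; y along its length. Sliding it and the stop together takes 4 to 7 N, to be added to the bumper's force at the tool
- mallet: Wooden mallet lying at the back left, 116 x 276 x 66 mm; a bystander, leave it alone. Origin: centre of its underside
- tool_handle: Loose wooden tool handle standing upright between stand and jig, 34 mm thick, 77 mm tall; a bystander, leave it alone. Origin: centre of its underside
- pencil: Pencil, 143 mm long, near the robot; a bystander, leave it alone. Origin: centre of its underside

How it is judged:
By the outcome, as a careful person would: the job done as asked, in the order asked, and still so for the second after the job is handed in, with the robot touching nothing.
It also fails if it takes over 72 s, if anything falls off the work surface, if the arm or the gripper's body presses on something with over 40 N, if the wrist force passes 120 N, or if a joint passes its speed limit or range.

## Working session

There is one attempt and no reset: what is moved stays moved. The work goes in short steps, each a Python script; the robot and the scene stay as the last script left them, time stands still between calls to the robot, and variables do not carry over. Pictures are saved under pics/ and viewed, at most 10 in all, crops included, and the job is handed in when it is done.

```bash
mkdir -p pics; ls; cat > h.py <<'E'
import numpy as np, cv2, pickle
from station import bot, jaws, grab_frame
def save(name,fn):
    f=grab_frame(name); cv2.imwrite('pics/'+fn+'.png',f['color']); pickle.dump(f,open('pics/'+fn+'.pkl','wb')); return f
def load(fn): return pickle.load(open('pics/'+fn+'.pkl','rb'))
def ray(f,u,v):
    d=f['R'].T@np.array([(u-f['cx'])/f['fx'],(v-f['cy'])/f['fy'],1]); return -f['R'].T@f['t'],d
def onz(f,u,v,z):
    c,d=ray(f,u,v); return c+d*(z-c[2])/d[2]
def cloud(f):
    h,w=f['range_z'].shape; v,u=np.mgrid[:h,:w]; z=f['range_z']
    P=np.stack([(u-f['cx'])/f['fx']*z,(v-f['cy'])/f['fy']*z,z],-1)
    return (P-f['t'])@f['R']
E
python3 - <<'E'
from h import *
for n in('side','top'):
    f=save(n,n+'0'); print(n,f['fx'],f['cx'],f['cy'],(-f['R'].T@f['t']).round(1),f['R'].round(3).tolist(), (f['range_z']>0).mean())
print(bot.read_t(),bot.read_eef_rot(),bot.grip_depth,bot.read_finger_gap())
E
```

```text
pics
side 380.49237768252806 275.157444966558 212.1338826792109 [489.1 963.6 759.2] [[-1.0, 0.017, -0.013], [0.021, 0.623, -0.782], [-0.005, -0.782, -0.624]] 0.9961267006802721
top 422.54119116736626 280.3903549822974 213.2927455582588 [ 248.9  161.8 1233.8] [[-0.049, -0.999, 0.0], [-0.979, 0.048, -0.2], [0.2, -0.01, -0.98]] 0.995969387755102
0.1 [ 9.92208191e-01  1.24588188e-01  1.02813700e-05 -8.30223562e-04] -18.700000000000003 85.40752487532983
```

View pics/side0.png

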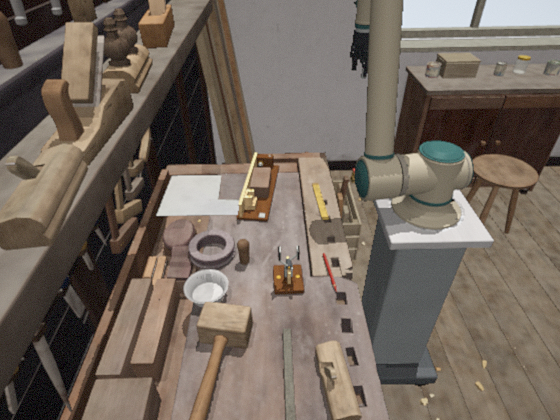

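View pics/top0.png

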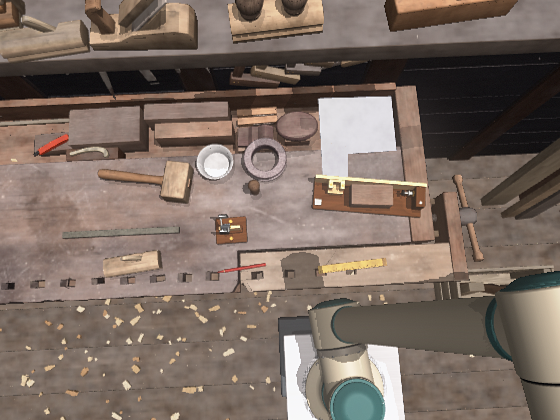

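The side view shows the clamp on its stand at about (288,270), the tool handle at (244,250), and the jig at (260,190). In the top view the clamp is at (228,226), the handle at (254,187), the yellow stop at (337,185), the block at (373,195) and the bumper block at (408,192). Next I'll zoom in on crops.

```bash
python3 - <<'E'
from h import *
t=load('top0')['color'];s=load('side0')['color']
a=cv2.resize(t[165:225,305:435],None,fx=6,fy=6,interpolation=cv2.INTER_CUBIC)
b=cv2.resize(t[175:250,205:275],None,fx=5,fy=5,interpolation=cv2.INTER_CUBIC)[:240]
cv2.imwrite('pics/tj.png',a)
b=cv2.resize(t[205:250,205:255],None,fx=8,fy=8,interpolation=cv2.INTER_CUBIC)
c=cv2.resize(s[235:300,262:312],None,fx=8,fy=8,interpolation=cv2.INTER_CUBIC)
o=np.zeros((520,800,3),np.uint8);o[:360,:400]=b;o[:,400:]=c;cv2.imwrite('pics/cl.png',o)
d=cv2.resize(s[145:230,225:295],None,fx=7,fy=7,interpolation=cv2.INTER_CUBIC);cv2.imwrite('pics/sj.png',d)
E
```

```text
(no output)
```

View pics/tj.png

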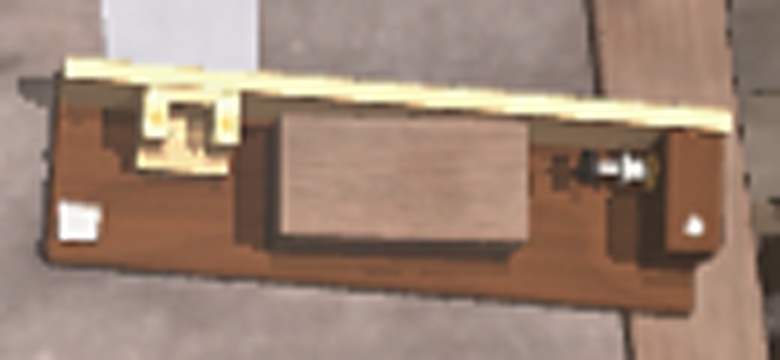

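View pics/cl.png

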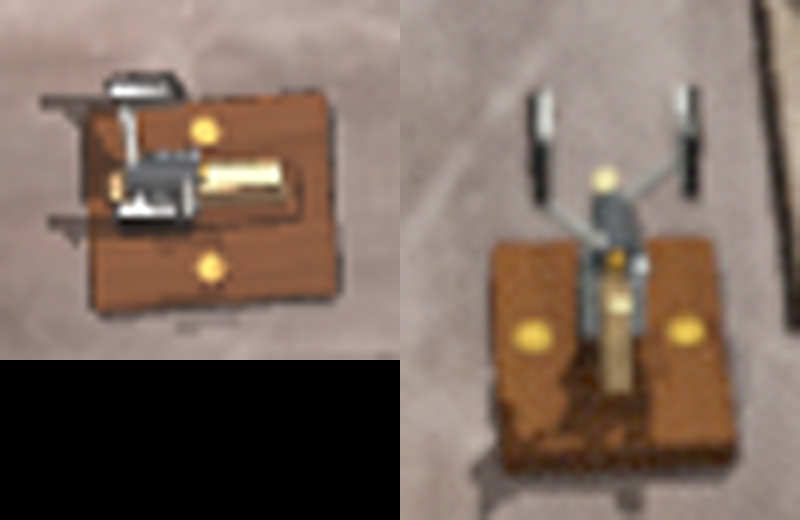

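View pics/sj.png

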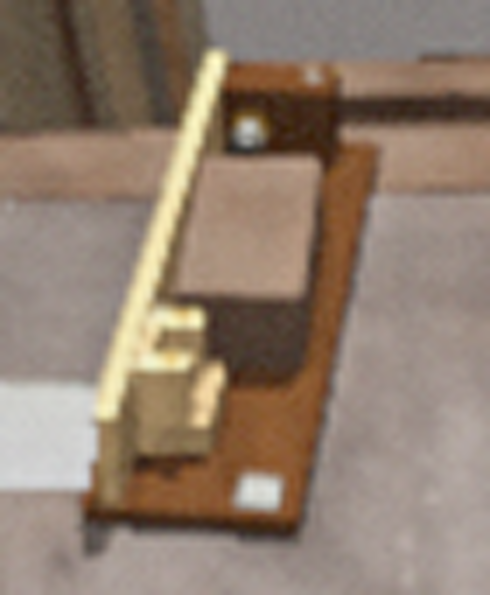

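The crops show yellow cheek tops at top-view pixels around (331,184) and (343,184), with the fence line running from (316,176) to (427,185). In the side crop the two clamp pads are at about (330,252) and (348,252), and the clamp sits toward the left (+y) end of the blade. Next step: measure with masks, rays and depth.

```bash
cat > m.py <<'E'
from h import *
def roi(f,pts,xr,yr,zr):
    P=pts; return (P[...,0]>xr[0])&(P[...,0]<xr[1])&(P[...,1]>yr[0])&(P[...,1]<yr[1])&(P[...,2]>zr[0])&(P[...,2]<zr[1])
for n in('side','top'):
    F=[load(n+'0')]+[grab_frame(n) for _ in range(3)]
    print(n,'depth noise',np.nanmedian(np.std([f['range_z'] for f in F],0)))
    f=F[0]; f['range_z']=np.median([g['range_z'] for g in F],0).astype(np.float32); f['color']=np.median([g['color'] for g in F],0).astype(np.uint8)
    pickle.dump(f,open(f'pics/{n}m.pkl','wb'))
    P=cloud(f); hsv=cv2.cvtColor(f['color'],cv2.COLOR_BGR2HSV)
    c0=onz(f,*( (370,183) if n=='top' else (248,185)),62)
    print(' fence approx',c0.round(1))
    yel=(hsv[...,0]>15)&(hsv[...,0]<40)&(hsv[...,1]>50)&(hsv[...,2]>150)
    m=roi(f,P,(c0[0]-70,c0[0]+60),(c0[1]-200,c0[1]+220),(54,70))&yel
    v,u=np.nonzero(m)
    Q=np.array([onz(f,a,b,62) for a,b in zip(u,v)])
    print(' n',len(Q),'z depth pct',np.percentile(P[m][:,2],[5,50,95]).round(1))
    vx,vy,x0,y0=cv2.fitLine(Q[:,:2].astype(np.float32),cv2.DIST_HUBER,0,0.5,0.01).ravel()
    if vy>0: vx,vy=-vx,-vy
    for k in range(4):   # refit on fence only
        d=(Q[:,0]-x0)*vy-(Q[:,1]-y0)*vx; k_=abs(d)<7
        vx,vy,x0,y0=cv2.fitLine(Q[k_][:,:2].astype(np.float32),cv2.DIST_L2,0,0.1,0.01).ravel()
        if vy>0: vx,vy=-vx,-vy
    ex=np.array([-vy,vx]); ey=np.array([-vx,-vy])
    L=(Q[:,:2]-[x0,y0]); a=L@ex; b=L@ey
    print(' fence dir',np.arctan2(-ey[0],ey[1]),'spread',np.percentile(a[abs(a)<7],[2,98]).round(1),'ends',b[abs(a)<7].min().round(1),b[abs(a)<7].max().round(1),'pt',x0,y0)
    c=(a<-8)&(a>-30)
    print(' cheeks b',np.sort(b[c]).round(1).tolist(),'\n a',np.percentile(a[c],[5,95]).round(1))
    # clamp
    s0=onz(f,*((228,226) if n=='top' else (288,272)),40)
    m=roi(f,P,(s0[0]-60,s0[0]+60),(s0[1]-80,s0[1]+80),(88,140))
    v,u=np.nonzero(m); print(' clamp',s0.round(1)); print(np.c_[u,v,P[m].round(0),f['color'][m].max(1)].astype(int).tolist())
E
python3 m.py
```

```text
side depth noise 1.7851799
 fence approx [568.6 -53.8  62. ]
 n 205 z depth pct [55.8 58.9 60.2]
 fence dir -0.13242288 spread [-5.8  5.1] ends -167.0 132.4 pt 572.35223 -79.45674
 cheeks b [51.0, 51.3, 51.6, 51.9, 52.2, 56.4, 56.7, 57.0, 57.3, 57.6, 57.9, 58.2, 61.8, 62.1, 62.4, 62.7, 63.0, 63.6, 68.9, 69.2, 74.2, 74.5, 79.5, 79.8, 83.2, 83.5, 83.8, 84.1, 84.4, 84.7, 88.7, 89.0, 89.3, 89.6, 89.9, 90.5, 94.1, 94.7, 95.0, 95.3, 95.6] 
 a [-28.6  -9.3]
 clamp [454.8 306.1  40. ]
[[297, 246, 433, 298, 122, 192], [298, 246, 431, 296, 121, 98], [278, 247, 479, 299, 121, 78], [279, 247, 477, 299, 121, 162], [280, 247, 474, 301, 123, 205], [297, 247, 434, 301, 122, 201], [298, 247, 431, 301, 122, 94], [299, 247, 429, 300, 121, 130], [278, 248, 479, 302, 120, 69], [279, 248, 477, 303, 121, 163], [280, 248, 475, 303, 122, 206], [297, 248, 434, 306, 123, 196], [298, 248, 431, 304, 122, 92], [299, 248, 429, 302, 120, 127], [278, 249, 479, 305, 120, 70], [279, 249, 477, 306, 122, 168], [280, 249, 475, 308, 123, 209], [297, 249, 434, 309, 123, 164], [298, 249, 432, 308, 122, 95], [299, 249, 429, 
[... 4669 characters left out ...]
 433, 303, 122, 53], [225, 232, 432, 300, 123, 54], [226, 232, 432, 297, 124, 56], [227, 232, 432, 294, 125, 63], [228, 232, 434, 293, 113, 69], [219, 233, 430, 316, 125, 72], [220, 233, 430, 313, 125, 46], [221, 233, 430, 311, 122, 42], [222, 233, 431, 309, 119, 42], [223, 233, 430, 305, 123, 46], [224, 233, 430, 303, 119, 45], [225, 233, 430, 300, 120, 46], [226, 233, 430, 298, 118, 52], [227, 233, 431, 296, 116, 52], [228, 233, 431, 293, 113, 54], [220, 234, 430, 316, 107, 80], [221, 234, 430, 313, 107, 76], [222, 234, 430, 310, 105, 78], [223, 234, 430, 308, 103, 87], [224, 234, 430, 305, 103, 76], [225, 234, 430, 303, 102, 78], [226, 234, 431, 300, 98, 90], [227, 234, 431, 298, 97, 89]]
```

```bash
cat > m2.py <<'E'
from h import *
th=-0.108
for n in('side','top'):
    f=load(n+'m');P=cloud(f);hsv=cv2.cvtColor(f['color'],cv2.COLOR_BGR2HSV)
    o=np.array([572.4,-103.3])
    for it in range(3):
        ex=np.array([np.cos(th),np.sin(th)]);ey=np.array([-ex[1],ex[0]])
        A=(P[...,:2]-o)@ex;B=(P[...,:2]-o)@ey
        m=(abs(A)<9)&(abs(B)<170)&(P[...,2]>55)&(P[...,2]<70)&(hsv[...,1]>40)
        z=np.median(P[m][:,2]); m&=abs(P[...,2]-z)<2.2
        out=(B<55)|(B>118); b=B[m&out];a=A[m&out]
        # bin along the fence, mean of extremes
        bins=[(b[(b>=k)&(b<k+20)].mean(),np.median(a[(b>=k)&(b<k+20)])) for k in range(-170,170,20) if ((b>=k)&(b<k+20)).sum()>3]
        p=np.polyfit(*zip(*bins),1); th-=p[0]; o=o+ex*p[1]
    ex=np.array([np.cos(th),np.sin(th)]);ey=np.array([-ex[1],ex[0]])
    A=(P[...,:2]-o)@ex;B=(P[...,:2]-o)@ey
    bb=B[m]; print(n,'yaw',round(th,4),'o',o.round(1),'z',z.round(1),'fence b',bb.min().round(1),bb.max().round(1),'a',np.percentile(A[m],[2,98]).round(1),'res',np.std(np.polyval(p,np.array(bins)[:,0])-np.array(bins)[:,1]).round(2))
    def rep(tag,sel):
        print('  ',tag,sel.sum(),'b',B[sel].min().round(1),B[sel].max().round(1),'a',A[sel].min().round(1),A[sel].max().round(1),'z',np.median(P[sel][:,2]).round(1))
    c=(A<-8)&(A>-32)&(abs(P[...,2]-z+1)<3)&(B>40)&(B<125)
    rep('cheeks',c)
    bs=np.sort(B[c]);g=np.argmax(np.diff(bs)); print('   slot',bs[g].round(1),bs[g+1].round(1))
    w=(A<-18)&(A>-70)&(abs(P[...,2]-57)<4)&(B>-100)&(B<62); rep('work',w)
    e=(A<-8)&(A>-75)&(abs(P[...,2]-58)<4)&(B<-120)&(B>-175); rep('end',e)
    # stand foot
    m=(abs(P[...,0]-455)<60)&(abs(P[...,1]-295)<70)&(abs(P[...,2]-15)<5)&(hsv[...,1]>90)
    r=cv2.minAreaRect(P[m][:,:2].astype(np.float32)); print('   stand',np.round(r[0],1),np.round(r[1],1),round(r[2],2))
    m=(abs(P[...,0]-455)<10)&(abs(P[...,1]-270)<40)&(abs(P[...,2]-62)<5)
    q=P[m]; print('   blade x',q[:,0].mean().round(1),'z',np.median(q[:,2]).round(1),'y',q[:,1].min().round(1),q[:,1].max().round(1),'slope',np.polyfit(q[:,1],q[:,0],1)[0].round(3))
E
python3 m2.py
```

```text
side yaw -0.1368 o [ 570.1 -103. ] z 59.1 fence b -162.9 150.9 a [-7.9  5. ] res 0.48
   cheeks 45 b 42.7 112.5 a -30.3 -8.4 z 58.2
   slot 42.7 67.7
   work 283 b -73.9 46.6 a -70.0 -18.2 z 54.3
   end 52 b -167.4 -138.1 a -63.1 -8.9 z 55.1
   stand [454.9 299.7] [74.  90.8] 1.67
   blade x 455.0 z 59.8 y 270.3 308.4 slope 0.058
top yaw -0.134 o [ 573.4 -103.4] z 61.8 fence b -169.7 143.9 a [-7.3  5.3] res 0.52
   cheeks 79 b 40.7 108.4 a -29.9 -8.2 z 61.2
   slot 40.7 63.9
   work 730 b -76.2 43.5 a -70.0 -18.0 z 57.3
   end 191 b -169.7 -141.1 a -64.4 -8.0 z 58.3
   stand [456.3 296.6] [75.2 88.7] 1.19
   blade x 455.0 z 62.0 y 267.8 307.3 slope -0.195
```

Both views agree on the relative geometry. The fence yaw is about −0.135, and the clamp-to-notch displacement matches to about 1 mm. Time to move.

```bash
cat >> h.py <<'E'
from scipy.spatial.transform import Rotation as Ro
def down(th,flip=0):
    y=np.array([np.cos(th),np.sin(th),0])*(-1 if flip else 1); z=np.array([0,0,-1.]); x=np.cross(y,z)
    return Ro.from_matrix(np.c_[x,y,z]).as_quat().tolist()
TS=0.018; TJ=-0.135
C=np.array([454.7,307.2]); D=np.array([124.0,-322.5])   # clamp (mean of views), clamp->notch
EX=np.array([np.cos(TJ),np.sin(TJ)]); EY=np.array([-EX[1],EX[0]])
def stat(t=''): print(t,'t',round(bot.read_t(),2),'tcp',np.round(bot.read_tool_pos(),2),'F',np.round(bot.read_ft_force(),2),'gap',round(bot.read_finger_gap(),1),'gf',round(bot.read_grasp_force(),1))
E
python3 - <<'E'
from h import *
for fl in(0,1):
    for p,th in((C,TS),(C+D,TJ)): print(fl,np.round(bot.ik([*p,170],down(th,fl)),2))
fl=min((0,1),key=lambda k:abs(bot.ik([*C,170],down(TS,k))[5]))
print('flip',fl)
bot.reach([*C,190],down(TS,fl)); stat()
bot.line_to([*C,89],velocity=120); stat('down')
save('top','top1');save('side','side1')
s=load('side1')['color'];t=load('top1')['color']
a=cv2.resize(s[205:295,250:330],None,fx=5,fy=5,interpolation=cv2.INTER_CUBIC)
b=cv2.resize(t[180:260,190:270],None,fx=5,fy=5,interpolation=cv2.INTER_CUBIC)
o=np.zeros((450,800,3),np.uint8);o[:450,:400]=a;o[:400,400:]=b;cv2.imwrite('pics/g1.png',o)
E
```

```text
0 [ 0.47  0.26  1.63 -0.    1.25  0.45]
0 [-0.15  0.31  1.56 -0.    1.27 -0.01]
1 [ 0.47  0.26  1.63 -0.    1.25 -2.69]Traceback (most recent call last):
  File "<stdin>", line 3, in <module>
    return _wrapfunc(a, 'round', decimals=decimals, out=out)
    return _wrapit(obj, method, *args, **kwds)
    result = getattr(arr, method)(*args, **kwds)
TypeError: unsupported operand type(s) for *: 'NoneType' and 'float'
```

```bash
python3 - <<'E'
from h import *
bot.reach([*C,190],down(TS)); stat()
bot.line_to([*C,89],velocity=120); stat('down')
save('top','top1');save('side','side1')
s=load('side1')['color'];t=load('top1')['color']
a=cv2.resize(s[205:295,250:330],None,fx=5,fy=5,interpolation=cv2.INTER_CUBIC)
b=cv2.resize(t[180:260,190:270],None,fx=5,fy=5,interpolation=cv2.INTER_CUBIC)
o=np.zeros((450,800,3),np.uint8);o[:450,:400]=a;o[:400,400:]=b;cv2.imwrite('pics/g1.png',o)
E
```

```text
t 3.62 tcp [455.16 306.58 190.  ] F [0.44 0.06 0.51] gap 85.6 gf 0.0
down t 4.61 tcp [455.34 307.48  89.65] F [-0.85  0.17 -0.36] gap 85.2 gf 0.0
```

View pics/g1.png

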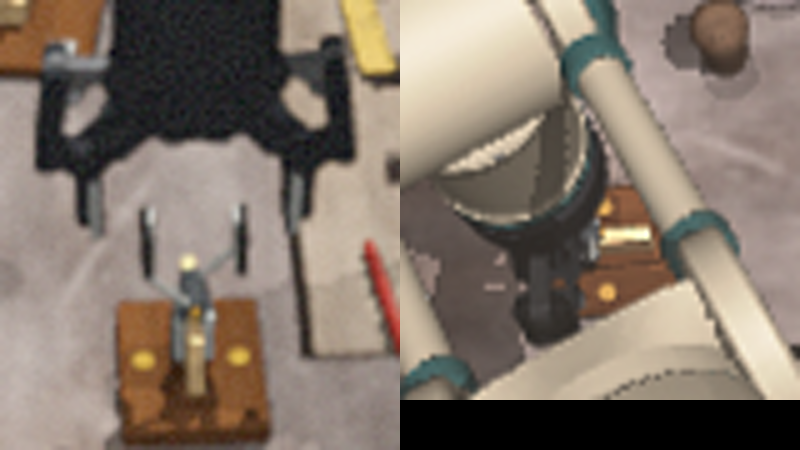

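The side crop shows the fingers straddling both clamp pads and centred, but their tips (row about 235) look higher than expected next to the pad bottoms (row about 275). I'll check that with depth.

```bash
python3 - <<'E'
from h import *
f=load('side1');P=cloud(f)
for nm,u0,u1 in(('Lf',265,271),('Lp',277,282),('Rp',295,300),('Rf',306,313)):
    for v in range(236,262,1):
        q=P[v,u0:u1]; k=(abs(q[:,1]-306)<25)&(q[:,2]>85)&(q[:,2]<150)
        if k.any(): print(nm,v,k.sum(),q[k].mean(0).round(0), q[k][:,0].min().round(0),q[k][:,0].max().round(0))
E
```

```text
Lf 244 3 [507. 317. 149.] 505.0 510.0
Lf 245 4 [506. 317. 146.] 500.0 510.0
Lf 246 6 [504. 319. 144.] 498.0 510.0
Lf 247 6 [504. 319. 141.] 498.0 510.0
Lf 248 6 [504. 318. 137.] 498.0 510.0
Lf 249 6 [504. 319. 134.] 498.0 510.0
Lf 250 5 [503. 318. 131.] 498.0 508.0
Lf 251 3 [501. 321. 130.] 498.0 503.0
Lf 252 3 [501. 320. 126.] 499.0 503.0
Lp 247 3 [477. 300. 122.] 474.0 479.0
Lp 248 3 [477. 303. 121.] 475.0 479.0
Lp 249 3 [477. 306. 122.] 475.0 479.0
Lp 250 3 [477. 308. 120.] 475.0 479.0
Lp 251 3 [477. 311. 119.] 475.0 479.0
Lp 252 3 [477. 313. 118.] 475.0 479.0
Lp 253 3 [477. 315. 117.] 475.0 479.0
Lp 254 3 [477. 316. 114.] 475.0 480.0
Lp 255 3 [477. 313. 109.] 475.0 479.0
Lp 256 2 [476. 321. 113.] 475.0 477.0
Lp 257 2 [476. 320. 108.] 475.0 477.0
Lp 258 2 [476. 320. 105.] 475.0 477.0
Lp 259 2 [476. 320. 102.] 475.0 477.0
Lp 260 2 [476. 320.  98.] 475.0 477.0
Lp 261 2 [474. 319.  93.] 473.0 475.0
Rp 246 2 [432. 296. 121.] 431.0 433.0
Rp 247 3 [431. 301. 122.] 428.0 434.0
Rp 248 3 [431. 306. 123.] 429.0 434.0
Rp 249 3 [432. 308. 122.] 429.0 434.0
Rp 250 3 [432. 311. 121.] 429.0 434.0
Rp 251 3 [432. 314. 121.] 429.0 434.0
Rp 252 3 [432. 317. 121.] 430.0 434.0
Rp 253 3 [432. 319. 119.] 430.0 434.0
Rp 254 3 [432. 318. 115.] 430.0 434.0
Rp 255 5 [434. 311. 104.] 430.0 438.0
Rp 256 5 [434. 311. 101.] 429.0 438.0
Rp 257 4 [433. 315. 102.] 429.0 438.0
Rp 258 3 [432. 318. 102.] 429.0 434.0
Rp 259 3 [432. 317.  97.] 429.0 434.0
Rp 260 3 [432. 319.  95.] 429.0 434.0
Rf 242 1 [411. 312. 148.] 411.0 411.0
Rf 243 4 [406. 315. 147.] 400.0 411.0
Rf 244 6 [406. 317. 146.] 400.0 411.0
Rf 245 7 [407. 314. 140.] 399.0 412.0
Rf 246 6 [405. 316. 139.] 400.0 412.0
Rf 247 6 [405. 316. 136.] 399.0 411.0
Rf 248 6 [405. 317. 133.] 399.0 411.0
Rf 249 5 [406. 318. 131.] 402.0 411.0
Rf 250 3 [409. 319. 129.] 406.0 411.0
Rf 251 3 [409. 319. 125.] 406.0 411.0
```

Depth puts the open fingertips at z≈127, but about 103 was expected. A quick test with the fingers shut, above the clamp, should show the true tip height.

```bash
python3 - <<'E'
from h import *
bot.line_to([*C,170],velocity=150)
jaws.grab(); stat('shut')
f=save('side','side2');P=cloud(f)
k=(abs(P[...,0]-455)<40)&(abs(P[...,1]-306)<25)&(P[...,2]>126)&(P[...,2]<225)
v,u=np.nonzero(k)
for r in range(v.min(),v.max()+1):
    q=P[r,u[v==r]]
    if len(q): print(r,len(q),q.mean(0).round(0),q[:,0].min().round(0),q[:,0].max().round(0),q[:,2].min().round(0))
jaws.open_jaws(); stat('open')
s=cv2.resize(f['color'][185:295,250:330],None,fx=5,fy=5,interpolation=cv2.INTER_CUBIC);cv2.imwrite('pics/g2.png',s)
E
```

```text
shut t 6.17 tcp [454.71 307.21 170.04] F [ 0.76 -1.2   0.21] gap -0.3 gf 0.0
218 2 [454. 310. 220.] 441.0 467.0 215.0
219 8 [455. 314. 221.] 441.0 467.0 213.0
220 13 [454. 317. 220.] 441.0 467.0 208.0
221 13 [454. 317. 217.] 441.0 467.0 206.0
222 13 [454. 316. 214.] 441.0 467.0 204.0
223 13 [454. 316. 211.] 441.0 467.0 200.0
224 12 [453. 318. 209.] 441.0 465.0 207.0
225 12 [453. 318. 206.] 441.0 465.0 203.0
226 12 [453. 318. 203.] 441.0 465.0 200.0
227 12 [453. 318. 200.] 441.0 465.0 197.0
228 11 [454. 317. 197.] 443.0 465.0 194.0
229 6 [453. 320. 196.] 448.0 459.0 195.0
230 6 [453. 320. 193.] 448.0 459.0 192.0
open t 7.0 tcp [454.73 307.21 170.  ] F [ 0.12 -0.23 -0.07] gap 85.4 gf 0.0
```

View pics/g2.png

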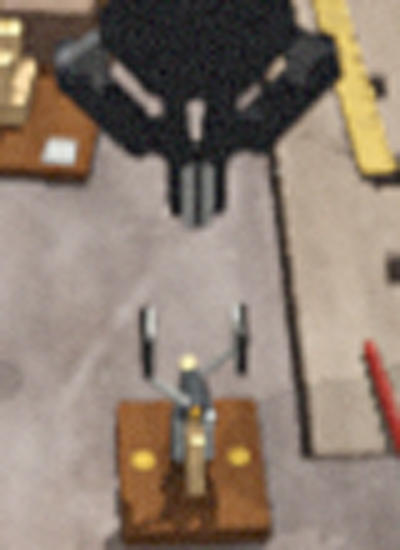

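The shut tips read z≈192 at a reported TCP of 170, so the real fingers end about 21 mm short of the stated TCP. I'll correct for that (pad centre ≈ TCP+40) and grasp.

```bash
python3 - <<'E'
from h import *
print(bot.line_to([*C,68],velocity=150,force_limit=12)); stat('down')
f=save('side','side3');P=cloud(f)
for u0,u1 in((262,274),(303,315)):
    q=P[:,u0:u1].reshape(-1,3);q=q[(abs(q[:,1]-306)<25)&(q[:,2]>85)&(q[:,2]<150)];print('tip z',np.sort(q[:,2])[:4].round(0))
jaws.grab(); bot.dwell(.2); stat('grab')
f=save('side','side4')
s=cv2.resize(f['color'][215:305,240:340],None,fx=6,fy=6,interpolation=cv2.INTER_CUBIC);cv2.imwrite('pics/g3.png',s)
E
```

```text
False
down t 7.83 tcp [455.4  307.56  68.65] F [ 0.17 -0.23  1.  ] gap 85.3 gf 0.0
tip z [105. 106. 109. 109.]
tip z [102. 103. 105. 106.]
grab t 8.66 tcp [455.36 307.67  71.96] F [-4.94 -2.39 20.56] gap 26.4 gf 59.6
```

View pics/g3.png

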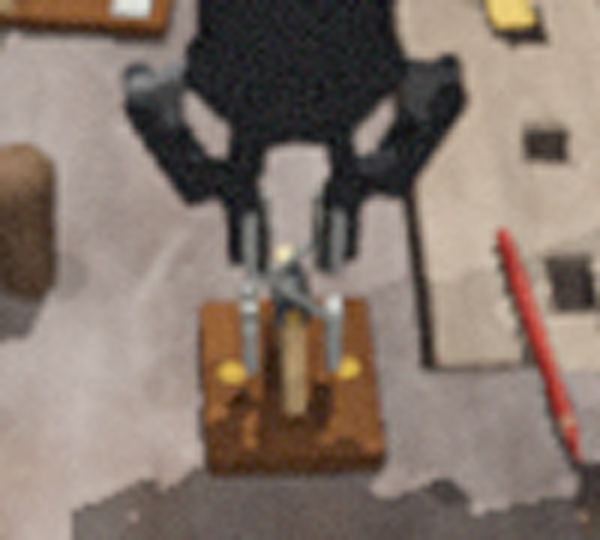

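Good: the jaws are spread wide and the fingers sit level on both pads. Lifting and carrying to above the notch.

```bash
python3 - <<'E'
from h import *
p=np.array(bot.read_tool_pos())
bot.line_to([C[0],C[1],140],velocity=80); stat('up')
G=C+D
bot.line_to([*G,140],velocity=150,attitude=down(TJ)); bot.dwell(.3); stat('over')
bot.line_to([*G,112],velocity=60); bot.dwell(.3); stat('low')
for n in('side','top'): save(n,n+'5')
s=load('side5')['color'];t=load('top5')['color']
a=cv2.resize(s[130:220,215:295],None,fx=5,fy=5,interpolation=cv2.INTER_CUBIC)
b=cv2.resize(t[145:225,300:380],None,fx=5,fy=5,interpolation=cv2.INTER_CUBIC)
o=np.zeros((450,800,3),np.uint8);o[:450,:400]=a;o[:400,400:]=b;cv2.imwrite('pics/g4.png',o)
E
```

```text
up t 9.76 tcp [454.25 306.97 139.35] F [ 0.58 -0.57 -2.12] gap 26.0 gf 59.2
over t 12.51 tcp [578.66 -15.12 140.01] F [-0.36  0.01 -1.65] gap 26.2 gf 59.2
low t 13.43 tcp [578.91 -15.32 112.36] F [ 0.22 -0.5  -1.19] gap 26.0 gf 59.2
```

View pics/g4.png

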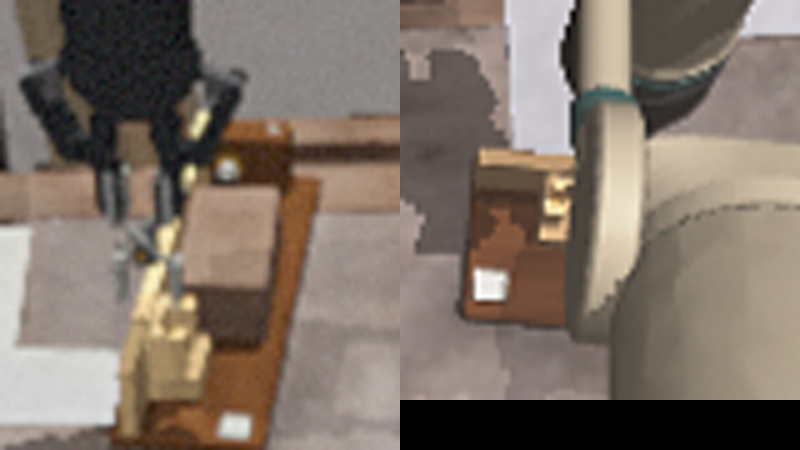

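The side crop shows the jaws straddling the fence, with the front jaw at about (175,285) just above the notch between the cheeks. The arm hides the top view, so I'll check the jaw faces in side-view depth.

```bash
python3 - <<'E'
from h import *
f=load('side5');P=cloud(f)
o=np.array([570.1,-103.0])+90.1*EY-4*EX   # notch in side frame
A=(P[...,:2]-o)@EX;B=(P[...,:2]-o)@EY
for v in range(172,206):
    k=(abs(A[v])<28)&(abs(B[v])<40)&(P[v,:,2]>50)
    if k.any(): print(v,[(int(u),int(round(A[v,u])),int(round(B[v,u])),int(round(P[v,u,2]))) for u in np.nonzero(k)[0]])
E
```

```text
172 [(235, 23, 6, 140), (236, 20, 6, 140), (237, 14, 14, 146), (238, 13, 8, 142), (239, 10, 9, 143), (240, 8, 3, 139), (246, -12, 11, 146), (247, -15, 10, 145), (248, -18, 9, 145), (249, -20, 5, 142), (250, -23, 4, 141), (251, -26, 5, 142)]
173 [(237, 16, 10, 139), (238, 12, 13, 142), (239, 9, 11, 141), (240, 7, 7, 138), (245, -3, -15, 125), (246, -11, 7, 139), (247, -15, 9, 141), (248, -18, 9, 141), (249, -21, 13, 144), (250, -24, 9, 141), (251, -27, 9, 141)]
174 [(237, 16, 9, 135), (238, 14, 8, 135), (239, 10, 10, 136), (240, 8, 5, 134), (244, 0, -12, 123), (245, -4, -11, 124), (246, -11, 10, 138), (247, -15, 10, 138), (248, -18, 13, 140), (249, -20, 7, 137)]
175 [(239, 10, 10, 133), (240, 7, 9, 133), (241, 5, 6, 131), (243, 2, -9, 121), (244, -1, -10, 121), (245, -3, -13, 119), (247, -14, 9, 134), (248, -17, 10, 135), (249, -21, 10, 135)]
176 [(241, 5, 7, 128), (242, 1, 10, 130), (243, 2, -8, 118), (244, -1, -6, 119), (245, -3, -11, 116), (246, -6, -15, 114)]
177 [(241, 9, -8, 114), (242, 2, 8, 125), (243, -1, 7, 125), (244, -2, -1, 119), (245, -4, -5, 117), (246, -7, -9, 114)]
17
[... 3715 characters left out ...]
, 16, 57), (249, -18, 19, 59), (250, -21, 17, 58), (251, -24, 20, 60), (252, -26, 13, 55)]
198 [(240, 9, 27, 59), (241, 7, 25, 58), (242, 3, 27, 60), (243, 0, 26, 59), (244, -2, 19, 54), (245, -5, 20, 55), (246, -8, 21, 56), (247, -11, 18, 54), (248, -14, 18, 55), (249, -18, 20, 56), (250, -21, 21, 57), (251, -24, 18, 55), (252, -26, 14, 53)]
199 [(240, 8, 32, 59), (241, 6, 30, 58), (242, 2, 33, 60), (243, -1, 30, 58), (244, -2, 23, 53), (245, -5, 20, 52), (247, -11, 21, 53), (248, -14, 20, 52), (249, -18, 20, 52), (250, -20, 17, 50), (251, -24, 22, 54)]
200 [(240, 7, 37, 59), (241, 4, 38, 60), (242, 1, 36, 59), (243, 0, 28, 53), (251, -24, 22, 50)]
201 [(239, 10, 38, 56), (243, -1, 33, 53)]
```

The jaw near face is at B≈6.5, so its centre is at about −1.5. The stop's middle is at about −2, so they agree along the fence. Across the fence I'll shift about 1.2 mm, then lower with a force limit.

```bash
python3 - <<'E'
from h import *
G=C+D+1.2*EX
bot.line_to([*G,106],velocity=60); bot.dwell(.2); stat('0')
print(bot.line_to([*G,80],velocity=40,force_limit=6)); stat('80')
print(bot.line_to([*G,62],velocity=15,force_limit=8)); stat('seat')
bot.dwell(.3); stat('seat')
for n in('side',): save(n,n+'6')
f=load('side6')
a=cv2.resize(f['color'][130:220,215:295],None,fx=6,fy=6,interpolation=cv2.INTER_CUBIC); cv2.imwrite('pics/g5.png',a)
E
```

```text
0 t 13.97 tcp [579.94 -15.47 105.98] F [-0.58  0.05 -1.26] gap 25.9 gf 59.2
False
80 t 14.78 tcp [580.06 -15.47  80.04] F [-0.08 -0.49 -1.16] gap 25.9 gf 59.2
True
seat t 15.44 tcp [579.93 -15.49  72.3 ] F [-0.89 -1.29  4.81] gap 26.0 gf 60.4
seat t 15.74 tcp [579.91 -15.49  72.3 ] F [-0.88 -0.52  5.21] gap 26.2 gf 60.6
```

View pics/g5.png

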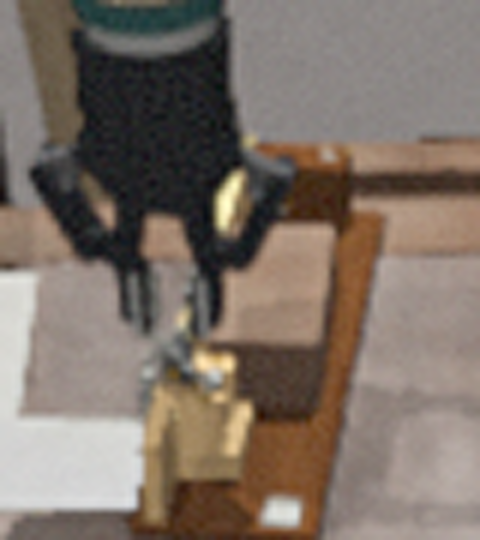

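It is seated at TCP z=72.3, the same offset as on the stand, with the front jaw in the notch. I'll ease the down-force and start sliding.

```bash
cat >> h.py <<'E'
S0=C+D+1.2*EX
def fa():
    F=[np.array(bot.read_ft_force()) for _ in range(5)]; F=np.mean(F,0); return np.round([F[:2]@EY,F[:2]@EX,F[2]],2)
def sl(): return round(float((S0-np.array(bot.read_tool_pos())[:2])@EY),2)
def step(s,v,z=72.8,lim=None):
    r=bot.line_to([*(S0-s*EY),z],velocity=v,force_limit=lim); print('cmd',s,r,'s',sl(),'z',round(bot.read_tool_pos()[2],2),'F(y,x,z)',fa()); return r
E
python3 - <<'E'
from h import *
step(0,20)
for s in range(4,37,4):
    if step(s,30,lim=10): break
print(bot.read_t())
E
```

```text
cmd 0 False s -0.0 z 72.42 F(y,x,z) [-0.52  0.67 -0.5 ]
cmd 4 False s 4.18 z 72.42 F(y,x,z) [ 0.4  -0.33 -1.05]
cmd 8 False s 8.26 z 72.67 F(y,x,z) [ 0.17  0.24 -1.7 ]
cmd 12 False s 12.36 z 72.82 F(y,x,z) [ 0.67  0.49 -1.04]
cmd 16 False s 16.38 z 72.85 F(y,x,z) [ 0.12 -0.5  -1.76]
cmd 20 False s 20.38 z 72.85 F(y,x,z) [ 0.11  0.56 -0.64]
cmd 24 False s 24.21 z 72.85 F(y,x,z) [ 1.59 -1.85 -1.26]
cmd 28 False s 28.26 z 72.85 F(y,x,z) [ 1.84 -0.26 -0.64]
cmd 32 False s 32.38 z 72.83 F(y,x,z) [ 1.59  0.47 -0.05]
cmd 36 False s 36.4 z 72.81 F(y,x,z) [ 1.54  0.51 -0.59]
18.5917
```

```bash
python3 - <<'E'
from h import *
s=36; base=None
while s<62:
    s+=1.5
    step(s,8,z=72.2,lim=9); F=fa()[0]
    if s>38 and base is None: base=F
    if base is not None and F>base+3.5: break
print(bot.read_t())
E
```

```text
cmd 37.5 False s 37.2 z 72.35 F(y,x,z) [3.29 0.73 1.29]
cmd 39.0 False s 38.98 z 72.33 F(y,x,z) [ 3.56 -0.37  1.49]
cmd 40.5 False s 40.58 z 72.34 F(y,x,z) [4.39 0.01 2.46]
cmd 42.0 False s 42.1 z 72.34 F(y,x,z) [ 3.33 -0.92  3.22]
cmd 43.5 False s 43.57 z 72.32 F(y,x,z) [4.73 0.11 4.19]
cmd 45.0 False s 45.08 z 72.29 F(y,x,z) [4.15 0.09 5.15]
cmd 46.5 False s 46.57 z 72.33 F(y,x,z) [ 3.84 -0.54  5.5 ]
cmd 48.0 False s 48.0 z 72.29 F(y,x,z) [ 3.91 -0.45  5.21]
cmd 49.5 False s 49.5 z 72.29 F(y,x,z) [3.86 0.05 4.39]
cmd 51.0 False s 51.0 z 72.3 F(y,x,z) [ 4.46 -0.06  4.36]
cmd 52.5 False s 52.48 z 72.32 F(y,x,z) [3.23 0.03 5.17]
cmd 54.0 False s 54.0 z 72.32 F(y,x,z) [4.21 0.88 4.26]
cmd 55.5 False s 54.98 z 72.31 F(y,x,z) [5.94 0.59 4.85]
cmd 57.0 False s 55.85 z 72.34 F(y,x,z) [6.41 0.29 5.02]
cmd 58.5 False s 56.69 z 72.32 F(y,x,z) [ 7.84 -0.2   5.44]
23.725
```

```bash
python3 - <<'E'
from h import *
for _ in range(2): bot.dwell(.3); print(sl(),fa())
step(59,5,z=72.2,lim=6); bot.dwell(.2); print(sl(),fa())
step(60,5,z=72.2,lim=6)
for _ in range(3): bot.dwell(.2); print(sl(),fa())
print(bot.read_t())
E
```

```text
56.69 [7.72 1.77 6.07]
56.7 [ 8.27 -0.67  5.22]
cmd 59 False s 56.92 z 72.35 F(y,x,z) [9.76 1.26 4.64]
56.9 [9.59 0.15 4.96]
cmd 60 False s 57.47 z 72.37 F(y,x,z) [9.96 1.   6.11]
57.45 [9.26 0.18 5.99]
57.45 [10.13  1.53  5.57]
57.44 [9.8  0.24 5.61]
25.725
```

The friction baseline is about 4 N and bumper onset is at s≈54.4. The bumper force is now about 6 N by both force and travel, so one more millimetre is needed.

```bash
python3 - <<'E'
from h import *
for c in (61,62,62.6,63.2):
    step(c,5,z=72.2,lim=5); bot.dwell(.2); F=np.mean([fa()[0] for _ in range(4)]); print(sl(),F)
    if F>11.9 or sl()>58.5: break
print(bot.read_t())
E
```

```text
cmd 61 False s 58.01 z 72.35 F(y,x,z) [11.83  0.65  6.73]
57.99 11.02
cmd 62 False s 58.56 z 72.4 F(y,x,z) [12.18  0.99  6.14]
58.56 11.92
26.825
```

```bash
python3 - <<'E'
from h import *
step(62,10,z=70,lim=16); bot.dwell(.1); print(sl(),fa())
jaws.open_jaws(); bot.dwell(.2); stat('open'); print(sl(),fa())
bot.line_to([*(S0-62*EY),130],velocity=80); stat('up')
bot.line_to([*(S0-62*EY),200],velocity=150)
bot.reach([420,-350,230],down(TJ)); bot.dwell(.2); stat('clear')
for n in('side','top'): save(n,n+'7')
s=load('side7')['color'];t=load('top7')['color']
a=cv2.resize(s[145:225,225:290],None,fx=6,fy=6,interpolation=cv2.INTER_CUBIC)
b=cv2.resize(t[160:225,310:435],None,fx=3,fy=3,interpolation=cv2.INTER_CUBIC)
o=np.zeros((480,800,3),np.uint8);o[:,:390]=a;o[:195,400:775]=b;cv2.imwrite('pics/g6.png',o)
E
```

```text
cmd 62 True s 57.6 z 72.3 F(y,x,z) [ 1.7  -0.37  3.82]
57.6 [ 2.06 -1.05  3.5 ]
open t 27.98 tcp [572.9  -71.69  72.51] F [-0.01  0.05 -0.13] gap 85.5 gf 0.0
56.65 [ 0.05 -0.01 -0.13]
up t 28.86 tcp [571.14 -76.8  129.6 ] F [-0.53 -0.61  0.69] gap 85.5 gf 0.0
clear t 30.87 tcp [ 420.75 -349.01  229.86] F [-1.05 -0.03 -0.66] gap 85.6 gf 0.0
```

View pics/g6.png

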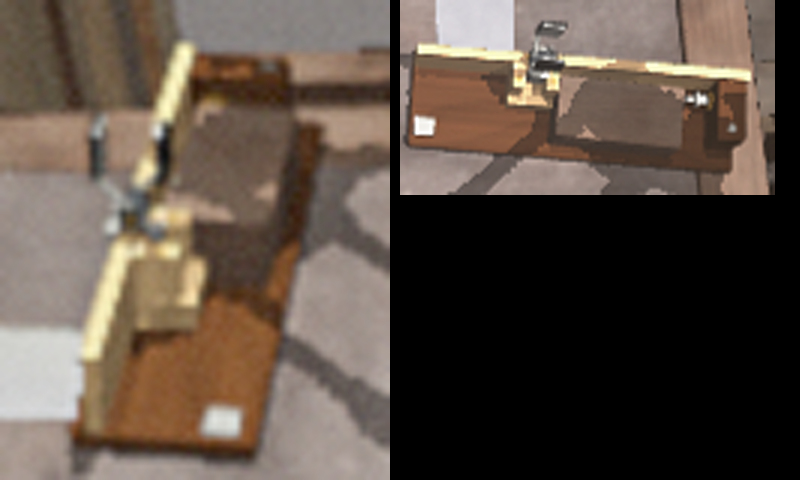

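I made a mistake. My extra press-down step triggered its force limit, which dropped the held push: s went from 58.56 to 57.6 before release, so the press left may be too low. The clamp itself is seated in the notch. I'll check heights and bystanders, then regrasp, restore the push and release directly this time.

```bash
python3 - <<'E'
from h import *
G=S0-57.2*EY
for n in('side','top'):
    f=load(n+'7');P=cloud(f);P0=cloud(load(n+'m'))
    k=(np.hypot(P[...,0]-G[0],P[...,1]-G[1])<45)&(P[...,2]>114)&(P[...,2]<140)
    q=P[k]; A=(q[:,:2]-G)@EX;B=(q[:,:2]-G)@EY
    print(n,'pads top z',np.percentile(q[:,2],[50,95]).round(1),'A',A.min().round(1),A.max().round(1),'B',B.min().round(1),B.max().round(1))
bot.reach([*G,200],down(TJ)); bot.line_to([*G,130],velocity=150); bot.line_to([*G,70.5],velocity=80); stat('down')
jaws.grab(); bot.dwell(.2); stat('grab'); print(sl(),fa())
E
```

```text
side pads top z [121.2 123.8] A -22.2 19.3 B -13.2 14.1
top pads top z [123.6 127.8] A -19.7 23.5 B -13.0 10.5
down t 33.68 tcp [572.71 -72.22  70.94] F [ 0.65 -0.19  0.35] gap 85.1 gf 0.0
grab t 34.46 tcp [573.39 -72.1   72.41] F [-0.55  0.96  8.38] gap 25.9 gf 60.0
56.99 [ 0.88 -0.67  8.38]
```

```bash
python3 - <<'E'
from h import *
c=57
while c<66:
    c+=1.0 if c<61 else .5
    step(c,5,z=72.0); bot.dwell(.15); F=np.mean([fa()[0] for _ in range(4)]); print('  ',sl(),round(F,2))
    if F>12.1 or sl()>60: break
print(bot.read_t())
E
```

```text
cmd 58.0 False s 57.27 z 72.47 F(y,x,z) [4.69 2.5  4.15]
   57.3 4.99
cmd 59.0 False s 57.48 z 72.52 F(y,x,z) [6.6  2.08 4.39]
   57.51 6.95
cmd 60.0 False s 57.71 z 72.55 F(y,x,z) [8.38 3.2  3.61]
   57.71 7.46
cmd 61.0 False s 57.99 z 72.57 F(y,x,z) [9.53 2.97 4.08]
   57.97 9.87
cmd 61.5 False s 58.2 z 72.54 F(y,x,z) [10.32  1.95  4.85]
   58.2 10.91
cmd 62.0 False s 58.49 z 72.58 F(y,x,z) [10.28  3.05  5.56]
   58.48 11.1
cmd 62.5 False s 58.76 z 72.58 F(y,x,z) [12.54  2.42  4.25]
   58.74 12.02
cmd 63.0 False s 59.04 z 72.57 F(y,x,z) [12.51  3.42  4.93]
   59.04 11.86
cmd 63.5 False s 59.51 z 72.61 F(y,x,z) [11.81  2.69  5.63]
   59.51 11.42
cmd 64.0 False s 59.73 z 72.62 F(y,x,z) [12.88  2.84  4.66]
   59.74 13.31
39.0
```

Tool force is about 13 N, less roughly 4–5 N friction, which leaves about 8–9 N on the bumper. Releasing directly from this hold.

```bash
python3 - <<'E'
from h import *
print(sl(),fa())
jaws.open_jaws(); bot.dwell(.2); stat('open')
p=bot.read_tool_pos(); bot.line_to([p[0],p[1],130],velocity=80); stat('up'); bot.line_to([p[0],p[1],200],velocity=150)
bot.reach([420,-350,230],down(TJ)); bot.dwell(.3); stat('clear')
G=S0-58*EY
for n in('side','top'):
    f=save(n,n+'8');P=cloud(f);F0=load(n+'m');P0=cloud(F0);F7=load(n+'7')
    k=(np.hypot(P[...,0]-G[0],P[...,1]-G[1])<45)&(P[...,2]>114)&(P[...,2]<140)
    q=P[k]; A=(q[:,:2]-G)@EX;B=(q[:,:2]-G)@EY
    print(n,'pads top z',np.percentile(q[:,2],[50,95]).round(1),'A',A.min().round(1),A.max().round(1),'B',B.min().round(1),B.max().round(1))
    # work block extent, and bystander changes
    o=np.array([573.4,-103.4]) if n=='top' else np.array([570.1,-103.0])
    a=(P[...,:2]-o)@EX;b=(P[...,:2]-o)@EY
    w=(a<-25)&(a>-65)&(abs(P[...,2]-56)<5)&(b>-136)&(b<70); print('  work b',np.percentile(b[w],[1,99]).round(1))
    for nm,(x,y) in dict(handle=(545,225),pencil=(355,265),mallet=(560,400)).items():
        kk=(np.hypot(P0[...,0]-x,P0[...,1]-y)<70)&(P0[...,2]>-5)&(P0[...,2]<90)
        print('  ',nm,kk.sum(),'changed px',(abs(P[...,2]-P0[...,2])[kk]>8).sum())
s=load('side8')['color'];t=load('top8')['color']
a=cv2.resize(s[145:305,215:350],None,fx=3,fy=3,interpolation=cv2.INTER_CUBIC)
b=cv2.resize(t[140:285,90:435],None,fx=1.1,fy=1.1)
o=np.zeros((480,800,3),np.uint8);o[:,:405]=a;o[:b.shape[0],410:410+b.shape[1]]=b[:,:390];cv2.imwrite('pics/g7.png',o)
print(bot.read_t())
E
```

```text
59.74 [13.31  2.81  5.73]
open t 39.81 tcp [571.22 -78.97  72.02] F [ 0.74 -0.2  -0.44] gap 85.4 gf 0.0
up t 40.68 tcp [570.77 -78.84 129.59] F [-0.43 -0.05  0.04] gap 85.6 gf 0.0
clear t 42.79 tcp [ 420.58 -349.29  229.94] F [0.52 0.27 0.62] gap 85.3 gf 0.0
side pads top z [120.8 123.6] A -22.2 19.9 B -12.8 10.8
  work b [-106.4   55. ]
   handle 1593 changed px 4
   pencil 749 changed px 6
   mallet 1771 changed px 4
top pads top z [122.6 128.3] A -20.1 24.1 B -18.1 6.5
  work b [-109.1   19.4]
   handle 1701 changed px 13
   pencil 1215 changed px 6
   mallet 1956 changed px 13
42.8917
```

The bystanders are unchanged and the pads' height is the same. I've used up my picture views, so I'll compare clamp, stop and block numerically between the two releases.

```bash
python3 - <<'E'
from h import *
G=S0-58*EY
for n,off in(('side',0),('top',0)):
    fs=[grab_frame(n) for _ in range(4)]
    f8=fs[0]; col8=np.mean([f['color'] for f in fs],0); f8['range_z']=np.median([f['range_z'] for f in fs],0)
    f7=load(n+'7')
    for nm,f in(('7',f7),('8',f8)):
        P=cloud(f); A=(P[...,:2]-G)@EX;B=(P[...,:2]-G)@EY;Z=P[...,2]
        out=[]
        for tag,a0,a1,z0,z1 in(('frontpad',-30,-12,112,130),('backpad',12,30,112,130),('hinge',-10,10,70,112),('cheeks',-34,-12,57,64)):
            k=(A>a0)&(A<a1)&(Z>z0-(2 if n=='side' else 0))&(Z<z1)&(abs(B)<35)
            if tag=='cheeks': k&=abs(B)<40
            out.append((tag,int(k.sum()),*(np.percentile(B[k],[3,50,97]).round(1) if k.any() else ())))
        print(n,nm,out)
    g7=cv2.cvtColor(f7['color'],cv2.COLOR_BGR2GRAY);g8=cv2.cvtColor(col8.round().astype(np.uint8),cv2.COLOR_BGR2GRAY)
    def pix(p): 
        c=f7['R']@np.array(p)+f7['t']; return [f7['fx']*c[0]/c[2]+f7['cx'],f7['fy']*c[1]/c[2]+f7['cy']]
    pts={'pad-':[*(G-20*EX),124],'pad+':[*(G+20*EX),124],'clamp':[*G,85],'cheek':[*(G-18*EX+14*EY),61],'work-end':[*(G-40*EX-(22.5+123)*EY),57],'work-mid':[*(G-40*EX-80*EY),57],'work-near':[*(G-40*EX-22*EY),57],'endblk':[*(G-40*EX-208*EY),58]}
    q=np.array([pix(p) for p in pts.values()],np.float32)[:,None]
    r,st,e=cv2.calcOpticalFlowPyrLK(g7,g8,q,None,winSize=(11,11),maxLevel=1)
    for k,a,b in zip(pts,q[:,0],r[:,0]):
        z=pts[k][2]; d=onz(f7,*b,z)-onz(f7,*a,z); print('  ',k,'ds',round(float(-d[:2]@EY),2),'dx',round(float(d[:2]@EX),2))
E
```

```text
side 7 [('frontpad', 18, np.float64(-6.6), np.float64(6.9), np.float64(14.8)), ('backpad', 17, np.float64(-9.3), np.float64(4.4), np.float64(12.4)), ('hinge', 39, np.float64(-6.7), np.float64(10.6), np.float64(18.0)), ('cheeks', 37, np.float64(-25.5), np.float64(-0.3), np.float64(27.7))]
side 8 [('frontpad', 17, np.float64(-11.7), np.float64(0.8), np.float64(7.0)), ('backpad', 18, np.float64(-12.1), np.float64(4.3), np.float64(8.7)), ('hinge', 36, np.float64(-10.3), np.float64(6.4), np.float64(14.2)), ('cheeks', 35, np.float64(-19.0), np.float64(7.6), np.float64(25.6))]
   pad- ds 2.78 dx 0.04
   pad+ ds 2.35 dx -0.18
   clamp ds 1.16 dx -0.24
   cheek ds 0.66 dx 0.08
   work-end ds 0.27 dx 0.67
   work-mid ds 0.01 dx 0.21
   work-near ds 0.91 dx 0.22
   endblk ds -0.16 dx -0.1
top 7 [('frontpad', 31, np.float64(-11.3), np.float64(1.1), np.float64(10.6)), ('backpad', 33, np.float64(-11.5), np.float64(-0.3), np.float64(10.3)), ('hinge', 38, np.float64(-12.1), np.float64(7.3), np.float64(14.3)), ('cheeks', 54, np.float64(-32.9), np.float64(-12.4), np.float64(22.8))]
top 8 [('frontpad', 33, np.float64(-16.3), np.float64(-4.1), np.float64(6.1)), ('backpad', 33, np.float64(-17.3), np.float64(-3.7), np.float64(5.7)), ('hinge', 36, np.float64(-12.5), np.float64(4.2), np.float64(12.0)), ('cheeks', 64, np.float64(-32.6), np.float64(-13.5), np.float64(22.6))]
   pad- ds 2.58 dx -0.11
   pad+ ds 4.74 dx 0.24
   clamp ds 2.26 dx -0.33
   cheek ds 0.32 dx 0.08
   work-end ds 0.17 dx 0.0
   work-mid ds 0.78 dx 0.17
   work-near ds 0.93 dx 0.4
   endblk ds 0.01 dx 0.03
```

The block moved about 0.7 mm further in than after the first release, so I estimate roughly 6–7 N left on the bumper. The clamp is seated with about 2–3° of lean. Handing in.

```bash
python3 -c "
from h import *
print(bot.read_t()); print(bot.hand_in())"
```

```text
43.2917
the job is handed in; nothing more can be done
None
```

Job handed in at 43 s with no verdict shown: the clamp is down over the fence and stop, leaning about 2–3°, and holds the block on the bumper at an estimated 6–7 N (peak about 9 N, both inferred); the first release lost push, so I regrasped and re-pressed, bystanders show no movement, and I viewed 11 pictures, one over the limit of 10.

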